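# Level the raised float of a carburettor cover

## Task

One of the two black floats on the upturned carburettor cover stands up too high. Touch it on its white dot with the fingertips and press it gently down until its dot is level with the dot of the other float, within 3 mm, then withdraw. Do not lift it, and leave the other float, the screwdriver, the wrench and the little dish alone.

Things in the scene. Friction and masses are not known exactly. Their poses are not given: they have to be found in the camera images.
- carb_cover: Upturned cover, fixed: grey plate 150 (x) x 130 (y) mm with brown gasket, on a dark plate 190 x 160 x 10 mm. Origin under its centre at bench height, z up, yaw within 35 deg. Gasket top 50 mm up; 4 bolt heads 4 mm higher. Float hinges at its x = -30 mm, y = +36 and -36 mm (which float is on which side varies); both floats reach from there towards its +x.
- mount_raised: Steel hinge bracket (18 x 30 x 34 mm) of the too high float, fixed on the gasket, axes as the cover's. Origin at the centre of its foot, 50 mm above the bench; hinge axis along its y, 28 mm above the origin. It carries that float: a black block 48 long x 22 wide x 18 mm thick, 18 to 66 mm from the hinge axis, which lies at mid-thickness.
- float_raised (a joint): Tilt of the too high float (rad): 0 is horizontal, positive is outer end up. Starts at 0.40 to 0.60, range -0.22 to 0.80. The hinge is stiff by friction, with no spring: pressing on the dot takes about 3 N throughout, and the float stays where it is left. No stop at the right height: it can be pushed too far down.
- float_reference (a joint): Tilt of the other, correctly set float (rad), an identical part on an identical hinge: it stays somewhere from -0.08 to 0.08.
- raised_dot (a point): White dot, 10 mm across, on the upper face of the too high float: the spot to press. 52 mm from the hinge axis along the float, 9 mm above its mid-plane, on its centre line; with the float horizontal it is 87 mm above the bench. x along the float away from the hinge, z out of the upper face.
- reference_dot (a point): The same white dot on the other float, with the same offsets: the height to match.
- screwdriver: Loose yellow-handled screwdriver, 150 mm long, lying along its x beside the cover on the bench. Leave it alone.
- t_wrench: Loose steel T-handled socket wrench, 140 mm bar along x with a 60 mm cross bar at its -x end, 12 mm thick, lying beside the cover. Leave it alone.
- jet_dish: Loose round steel dish, 64 mm across and 24 mm high, on the bench on the robot's side of the cover, upright. Origin under its centre. Leave it alone.

How it is judged:
By the outcome, as a careful person would: the job done as asked, in the order asked, and still so for the second after the job is handed in, with the robot touching nothing.
It also fails if it takes over 35 s, if anything falls off the work surface, if the arm or the gripper's body presses on something with over 40 N, if the wrist force passes 120 N, or if a joint passes its speed limit or range.

## Robot

A 7-joint arm with a two-finger parallel gripper is mounted at the origin on the work surface. World frame = base frame: x ahead of the robot, y to its left, z up, the work surface at z = 0. Lengths are in m, angles in rad, forces in N, time in s.
With the tool pointing down it reaches from about 0.4 to 0.85 m from the base axis. Payload 4.5 kg.
Tool frame: the origin (TCP) lies midway between the tips of the shut fingers; the grasp point (between the pads) lies 19 mm behind it; z points along the fingers, y is the line along which they close (so a half turn about z gives the same grasp; the last joint's range is limited). The gripper opens to 88 mm and grips with 3 to 60 N. Pads are 18 mm wide; open, the fingers measure 123 mm over their backs; the gripper's body (75 mm by 187 mm) begins 45 mm behind the grasp point.
Start: joints at [-1.181, 0.689, -0.195, 1.565, 0.157, 0.902, -0.215], TCP at [0.218, 0.586, 0.239] pointing down, gripper open.
Joint ranges: [-3.01, 3.01], [-0.46, 2.08], [-1.47, 1.51], [0.13, 2.56], [-1, 4.14], [0.04, 2.09], [-2.66, 2.66]. Speed limits (rad/s): [2.57, 2.57, 3.14, 3.14, 3.14, 3.14, 3.14].

## Interface

Orientations are given as a unit quaternion [x, y, z, w].
In Python, from plant import r gives the robot as it stands.
- The arm moves only by the tool carry_out, never from a script. Its argument "plan" is a list of rows, each an object with "rot": the turn, a rotation vector about the tool's x, y, z in rad, a list of three; "xyz": the shift along the tool's x, y, z in m, a list of three; "grip": the closure in counts, from 0 (fully open) to 255 (shut). In form: [{"rot": [wx, wy, wz], "xyz": [dx, dy, dz], "grip": grip}, ...]. A call has 1 to 8 rows; each row is the pose to reach, as a shift and turn from the pose commanded when the call began, along the tool's axes at that moment; what a row does not reach only later rows make up. A row lasts 1/12 s, in which the tool goes at most 41.7 mm and 7.16 degrees, less where a joint would pass 70% of its speed; a pose out of reach is approached as far as the arm can. A call with a gripper value outside its range is refused whole. The fingers move at their own pace and stop on an object; "squeeze" is the grip in N (left out, the last holds). Time passes only in rows, so rows that repeat a pose let the fingers close. It gives the time, the measured TCP pose, the force, the opening and the grip force at its end, in the units of the state.
- r.get_state(): the state, without advancing time (a new reading comes with each control period).
- r.snapshot(name): name is "scene" or "top" or "wrist"; returns the picture (420x560x3 uint8, red, green, blue); there is no depth.
- r.camera_params(name): a dict with "fx", "fy", "cx", "cy" (pixels), "position" and "attitude" of the camera in the world; the wrist camera has in their place "hand_eye" (4x4, takes a point from camera to tool coordinates, whose origin is the TCP and whose axes are the flange's). Camera axes: x right, y down, z forward; pixel columns grow to the right and rows downward; lengths in m; the calibration is good to about 2 mm. A picture is of the moment at which its call begins: read the wrist's pose just before it. camera_params takes no time and is no camera call.
- r.finish_job(): hands the job in; it is judged then, once.
The state is a dict: "clock": time; "q": joint angles; "qd": joint speeds; "joint_torque": joint torques, N m; "tool_pos": TCP position; "eef_rot": TCP orientation; "contact_force": force on the tool from outside, world axes, zero at the start; "moment": the same for the moment, N m; "opening": opening from 0.0 (shut) to 1.0 (fully open); "finger_force": force on a finger pad.
Only numpy, scipy, OpenCV 4.12 (cv2) and the standard library are available. Lean on these libraries where they do the work, as an engineer would, in place of code of your own. Each camera call takes 0.05 s, during which the arm holds its last target. There are 200 camera calls.

## Working session

There is one attempt and no reset: what is moved stays moved. The work goes in short steps, Python scripts to look and compute and a tool call to move; the robot and the scene stay as the last step left them, time stands still between calls to the robot, and variables do not carry over. Pictures are saved under pics/ and viewed, at most 10 in all, crops included, and the job is handed in when it is done.

Besides the shell and the picture viewer there is one more tool, called after "Request:" as name(argument=value, ...) on one line, values as JSON. carry_out: Moves the arm, as the interface text tells. Its arguments: {"type":"object","properties":{"plan":{"type":"array"},"squeeze":{"type":"number"}},"required":["plan"]}

```bash
mkdir -p pics; python3 - <<'E'
from plant import r
import cv2
for n in("scene","top"):
    cv2.imwrite(f"pics/{n}1.png",r.snapshot(n)[:,:,::-1]); print(n,r.camera_params(n))
print(r.camera_params("wrist")); print(r.get_state())
E
```

```text
scene {'fx': 404.93708690403486, 'fy': 404.93708690403486, 'cx': 279.3479011121498, 'cy': 214.11691181294404, 'position': array([0.89436485, 0.45079742, 0.66728007]), 'attitude': array([ 0.34079474,  0.8649561 , -0.34440135, -0.13075781])}
top {'fx': 524.2763772265654, 'fy': 524.2763772265654, 'cx': 285.5716065077892, 'cy': 206.5012668172821, 'position': array([0.41476644, 0.06252735, 1.02878786]), 'attitude': array([ 0.7134773 , -0.69801037,  0.04330483, -0.04308546])}
{'fx': 312.14098076025994, 'fy': 312.14098076025994, 'cx': 278.83182997127886, 'cy': 211.58617384276855, 'hand_eye': array([[-4.69564737e-05, -9.54840890e-01, -2.97117607e-01,
         7.75658234e-02],
       [ 9.99999899e-01,  8.80222158e-05, -4.40915236e-04,
         9.50342389e-04],
       [ 4.47156846e-04, -2.97117598e-01,  9.54840789e-01,
        -1.47334797e-01],
       [ 0.00000000e+00,  0.00000000e+00,  0.00000000e+00,
         1.00000000e+00]])}
{'clock': 0.1, 'q': array([-1.18119562,  0.68990356, -0.1945069 ,  1.56621608,  0.15731003,
        0.90252059, -0.21513335]), 'qd': array([ 0.0004652 ,  0.00013113,  0.00140411, -0.00316313, -0.00106144,
       -0.00174838, -0.00101048]), 'joint_torque': array([-3.27362890e-03, -5.28495920e+01, -1.27202287e+00, -1.53837955e+01,
       -5.26727107e-02,  1.90463426e-03,  3.27163491e-05]), 'tool_pos': array([0.21756794, 0.58530803, 0.23799414]), 'eef_rot': array([ 1.76945646e-01,  9.84220276e-01, -8.24648326e-04, -7.77974266e-05]), 'contact_force': array([ 0.43226439,  0.3215777 , -0.49093573]), 'moment': array([-0.01009508, -0.00265183,  0.02921023]), 'finger_force': 0.0, 'opening': 1.002956925850908}
```

View pics/scene1.png

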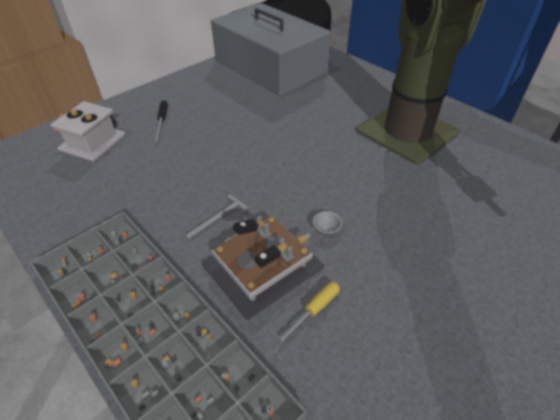

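View pics/top1.png

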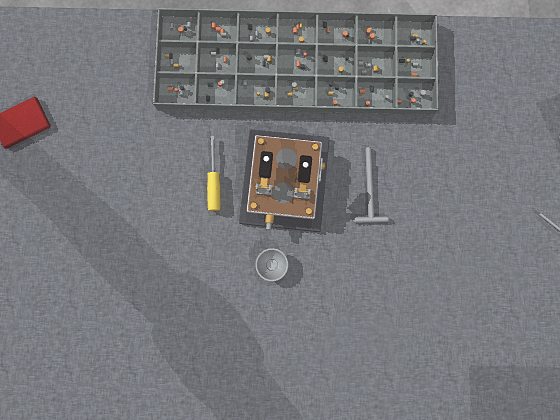

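The scene and top pictures show the cover near top pixel (285,180). The float dots are at about (266,158) and (305,165), and the brackets at about (264,187) and (303,191). I'll enlarge both.

```bash
python3 - <<'E'
import cv2
a=cv2.imread("pics/top1.png")[120:240,230:340]; b=cv2.imread("pics/scene1.png")[200:310,195:330]
a=cv2.resize(a,(550,600),interpolation=cv2.INTER_CUBIC); b=cv2.resize(b,(736,600),interpolation=cv2.INTER_CUBIC)
cv2.imwrite("pics/topc.png",a); cv2.imwrite("pics/scc.png",b)
E
```

```text
(no output)
```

View pics/topc.png

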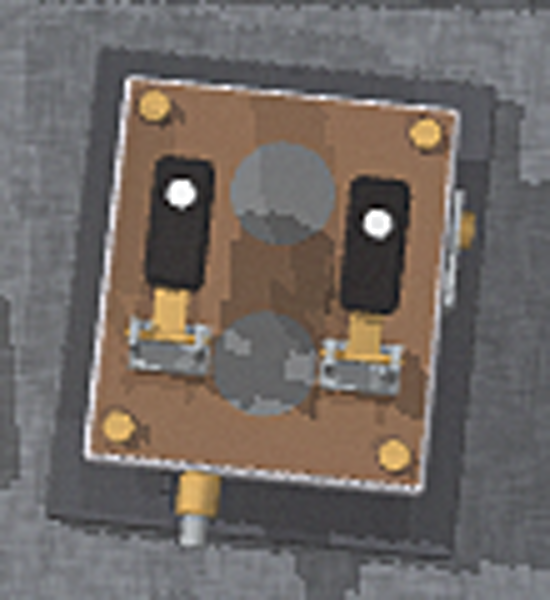

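View pics/scc.png

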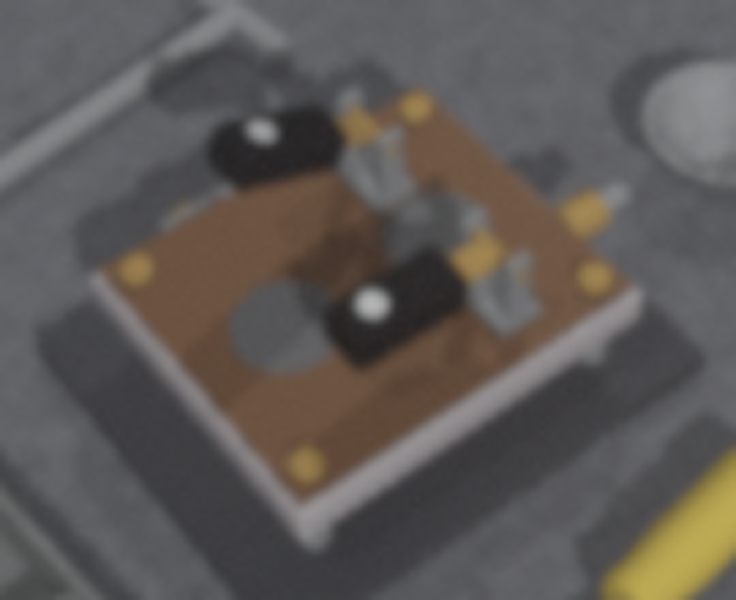

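```bash
cat > h.py <<'E'
import numpy as np
from plant import r
from scipy.optimize import least_squares
from scipy.spatial.transform import Rotation as R
def proj(P,K,pos,Rm):
    c=(np.atleast_2d(P)-pos)@Rm
    return np.c_[K['fx']*c[:,0]/c[:,2]+K['cx'],K['fy']*c[:,1]/c[:,2]+K['cy']]
def cam(n):
    K=r.camera_params(n)
    if n!='wrist': return K,K['position'],R.from_quat(K['attitude']).as_matrix()
    s=r.get_state();T=np.eye(4);T[:3,:3]=R.from_quat(s['eef_rot']).as_matrix();T[:3,3]=s['tool_pos'];T=T@K['hand_eye']
    return K,T[:3,3],T[:3,:3]
def w(p,L): # cover->world
    c,s=np.cos(p[2]),np.sin(p[2]);L=np.atleast_2d(L)
    return np.c_[p[0]+c*L[:,0]-s*L[:,1],p[1]+s*L[:,0]+c*L[:,1],L[:,2]]
def dot(p,th,y): return w(p,[-.03+.052*np.cos(th)-.009*np.sin(th),y,.078+.052*np.sin(th)+.009*np.cos(th)])
E
cat > fit.py <<'E'
from h import *
top=cam('top');sc=cam('scene')
u=lambda a:(np.array(a,float)+.5)/5-.5+[230,120]
v=lambda a:(np.array(a,float)+.5)/[736/135,600/110]-.5+[195,200]
cor=np.array([[.075,.065,.05],[.075,-.065,.05],[-.075,.065,.05],[-.075,-.065,.05]])
def f(p):
    d=np.r_[dot(p,p[3],.036),dot(p,p[4],-.036)]
    o=np.r_[p[5:7],p[7:9]].reshape(2,2)
    return np.r_[(proj(w(p,cor),*top)-u([[128,78],[458,110],[88,458],[423,492]])).ravel(),
     (proj(d,*top)-u([[180,192],[377,222]])).ravel(),
     (proj(d,*sc)-v([[372,303],[262,131]])).ravel()] if 0 else np.r_[(proj(w(p,cor),*top)-u([[128,78],[458,110],[88,458],[423,492]])).ravel(),(proj(d,*top)-u([[180,192],[377,222]])).ravel(),(proj(d+[p[5],p[6],0],*sc)-v([[372,303],[262,131]])).ravel(),p[5:7]/.002]
s=least_squares(f,[.45,.07,-.1,0,.5,0,0])
print(s.x.round(4),s.fun.round(2)); p=s.x
print('L',dot(p,p[3],.036),'R',dot(p,p[4],-.036))
E
python3 fit.py
```

```text
Traceback (most recent call last):
  File "fit.py", line 12, in <module>
    s=least_squares(f,[.45,.07,-.1,0,.5,0,0])
  File "fit.py", line 8, in f
    o=np.r_[p[5:7],p[7:9]].reshape(2,2)
ValueError: cannot reshape array of size 2 into shape (2,2)
```

Tidying the residual function.

```bash
python3 - <<'E'
s=open('fit.py').read()
i=s.index("    o=np.r_");j=s.index("s=least")
s=s[:i]+"""    return np.r_[(proj(w(p,cor),*top)-u([[128,78],[458,110],[88,458],[423,492]])).ravel(),
     (proj(d,*top)-u([[180,192],[377,222]])).ravel(),
     (proj(d+[p[5],p[6],0],*sc)-v([[372,303],[262,131]])).ravel(), p[5:7]/.002]
"""+s[j:]
open('fit.py','w').write(s)
E
python3 fit.py
```

```text
[ 5.933e-01  6.720e-02 -7.700e-02  1.410e-02  3.740e-01 -1.000e-04
  3.000e-04] [-0.81 -1.    0.86 -0.82 -1.26  0.53  0.64  0.54  0.3   0.6   0.12  0.09
  0.14 -0.03 -0.27 -0.09 -0.05  0.15]
L [[0.61783512 0.10139357 0.08773084]] R [[0.60556434 0.03012641 0.10537642]]
```

Both views agree: the right-hand float (y-) is the raised one, at about 0.37 rad, with its dot at (0.606, 0.030, 0.105). The reference dot is at z≈0.088. I'll go above the raised dot with the gripper shut.

Request:
carry_out(plan=[{"rot": [0,0,-0.07],"xyz": [-0.034,-0.023,0],"grip": 255},{"rot": [0,0,-0.14],"xyz": [-0.068,-0.047,0],"grip": 255},{"rot": [0,0,-0.21],"xyz": [-0.102,-0.07,0],"grip": 255},{"rot": [0,0,-0.28],"xyz": [-0.136,-0.094,0],"grip": 255},{"rot": [0,0,-0.28],"xyz": [-0.17,-0.117,0],"grip": 255},{"rot": [0,0,-0.28],"xyz": [-0.204,-0.141,0],"grip": 255},{"rot": [0,0,-0.28],"xyz": [-0.238,-0.164,0],"grip": 255},{"rot": [0,0,-0.28],"xyz": [-0.272,-0.188,0],"grip": 255}], squeeze=10)

```text
clock: 0.77
tool_pos: [0.4079, 0.3131, 0.2386]
eef_rot: [0.038, 0.999, -0.0, -0.0]
contact_force: [0.9, -0.6, 0.0]
opening: 0.418
finger_force: 0.0
```

```bash
cat > go.py <<'E'
import sys
from h import *
# tool-frame shift & turn to world target xyz, cover yaw, lean
x,y,z,lean=map(float,sys.argv[1:5]); yaw=-.077
s=r.get_state();A=R.from_quat(s['eef_rot'])
X=np.array([-np.cos(lean)*np.cos(yaw),-np.cos(lean)*np.sin(yaw),-np.sin(lean)])
Z=np.array([np.sin(lean)*np.cos(yaw),np.sin(lean)*np.sin(yaw),-np.cos(lean)])
B=R.from_matrix(np.c_[X,np.cross(Z,X),Z])
print(s['clock'],s['tool_pos'].round(4),s['contact_force'].round(1),s['opening'],'shift',A.inv().apply(np.array([x,y,z])-s['tool_pos']).round(4),'rot',(A.inv()*B).as_rotvec().round(3))
E
python3 go.py .606 .03 .205 0
```

```text
0.7667 [0.4079 0.3131 0.2386] [ 0.9 -0.6  0. ] 0.4184703996781792 shift [-0.2189 -0.2673  0.0336] rot [-0.    -0.     0.002]
```

Request:
carry_out(plan=[{"rot": [0,0,0],"xyz": [-0.026,-0.032,0.004],"grip": 255},{"rot": [0,0,0],"xyz": [-0.052,-0.064,0.008],"grip": 255},{"rot": [0,0,0],"xyz": [-0.078,-0.096,0.012],"grip": 255},{"rot": [0,0,0],"xyz": [-0.104,-0.128,0.016],"grip": 255},{"rot": [0,0,0],"xyz": [-0.13,-0.16,0.02],"grip": 255},{"rot": [0,0,0],"xyz": [-0.156,-0.192,0.024],"grip": 255},{"rot": [0,0,0],"xyz": [-0.182,-0.224,0.028],"grip": 255},{"rot": [0,0,0],"xyz": [-0.205,-0.252,0.032],"grip": 255}])

```text
clock: 1.43
tool_pos: [0.5935, 0.0448, 0.2061]
eef_rot: [0.039, 0.999, -0.0, -0.0]
contact_force: [0.9, 0.4, -0.1]
opening: 0.002
finger_force: 0.0
```

Request:
carry_out(plan=[{"rot": [0,0,0],"xyz": [0,0,0],"grip": 255},{"rot": [0,0,0],"xyz": [0,0,0],"grip": 255},{"rot": [0,0,0],"xyz": [0,0,0],"grip": 255}])

```text
clock: 1.68
tool_pos: [0.5918, 0.049, 0.2064]
eef_rot: [0.038, 0.999, 0.001, -0.001]
contact_force: [-0.8, -0.2, -0.6]
opening: 0.009
finger_force: 0.0
```

```bash
python3 go.py .606 .03 .205 0; python3 - <<'E'
from h import *
import cv2
K,p,Rm=cam('wrist'); im=r.snapshot('wrist'); np.savez('w1.npz',p=p,R=Rm)
cv2.imwrite('pics/w1.png',im[:,:,::-1])
print(proj(np.array([[.6056,.0301,.1054],[.6178,.1014,.0877]]),K,p,Rm))
E
```

```text
1.6833 [0.5918 0.049  0.2064] [-0.8 -0.2 -0.6] 0.008559281695448612 shift [-0.0156 -0.0179  0.0013] rot [ 0.001 -0.001  0.002]
[[256.53040178 228.90086247]
 [337.290916   229.1113767 ]]
```

View pics/w1.png

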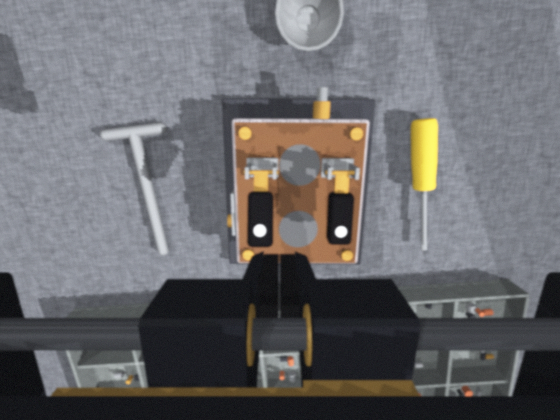

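The wrist view shows the raised float's dot at (260,230) on the left and the reference dot at (341,232). That is about 3 px right of and below the prediction, so the target shifts by roughly +2 mm in x and +3 mm in y. The shut fingertips sit at (280,255). Next I'll lean the tool square to the float and hover about 12 mm off the dot.

```bash
python3 go.py .603 .033 .1165 0.37
```

```text
1.7333 [0.5916 0.05   0.2066] [-0.8 -0.6  0.4] 0.0018015284875602486 shift [-0.0127 -0.0162  0.0901] rot [ 0.002 -0.371  0.003]
```

Request:
carry_out(plan=[{"rot": [0,-0.1,0.0],"xyz": [-0.004,-0.005,0.015],"grip": 255},{"rot": [0,-0.2,0.0],"xyz": [-0.008,-0.01,0.03],"grip": 255},{"rot": [0,-0.3,0.0],"xyz": [-0.0127,-0.016,0.05],"grip": 255},{"rot": [0,-0.37,0.003],"xyz": [-0.0127,-0.016,0.07],"grip": 255},{"rot": [0,-0.37,0.003],"xyz": [-0.0127,-0.016,0.082],"grip": 255},{"rot": [0,-0.37,0.003],"xyz": [-0.0127,-0.016,0.09],"grip": 255},{"rot": [0,-0.37,0.003],"xyz": [-0.0127,-0.016,0.09],"grip": 255},{"rot": [0,-0.37,0.003],"xyz": [-0.0127,-0.016,0.09],"grip": 255}])

```text
clock: 2.4
tool_pos: [0.5923, 0.0192, 0.1199]
eef_rot: [0.034, 0.987, -0.033, 0.15]
contact_force: [-1.5, -0.3, -2.2]
opening: 0.007
finger_force: 0.0
```

```bash
python3 go.py .6075 .033 .105 0.37; python3 - <<'E'
from h import *
import cv2
K,p,Rm=cam('wrist'); im=r.snapshot('wrist')
c=im[100:340,150:410]
cv2.imwrite('pics/w2.png',cv2.resize(c,None,fx=2.5,fy=2.5,interpolation=cv2.INTER_CUBIC)[:,:,::-1])
print(r.get_state()['eef_rot'],proj(np.array([[.6075,.033,.1054],[.620,.104,.0877]]),K,p,Rm))
np.savez('w2.npz',p=p,R=Rm)
E
```

```text
2.4 [0.5923 0.0192 0.1199] [-1.5 -0.3 -2.2] 0.007056216936275718 shift [-0.0092  0.0157  0.0176] rot [-0.053 -0.066  0.018]
[ 0.03220708  0.9882606  -0.02808485  0.14667971] [[304.03654477 268.66137143]
 [416.62430155 261.02814841]]
```

View pics/w2.png

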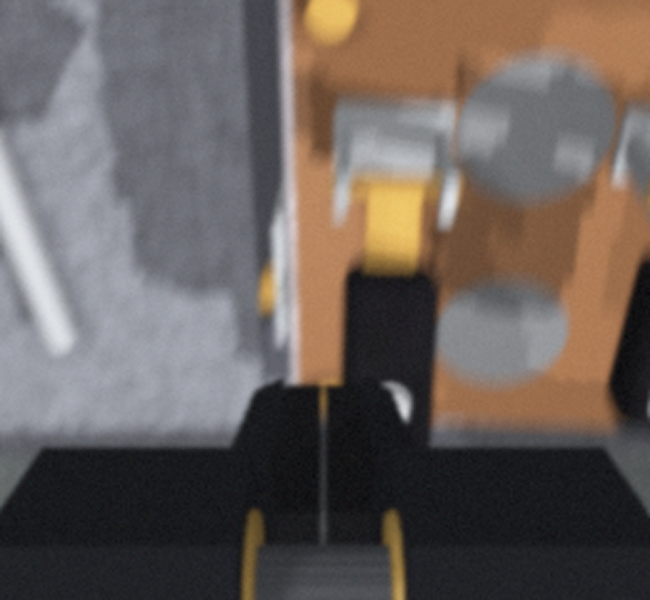

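The crop shows the tip at about (325,385), still left of the float's dot at (400,400). The tool has not settled yet, or has been left offset, so I'll hold and read again.

Request:
carry_out(plan=[{"rot": [0,0,0],"xyz": [0,0,0],"grip": 255},{"rot": [0,0,0],"xyz": [0,0,0],"grip": 255},{"rot": [0,0,0],"xyz": [0,0,0],"grip": 255}])

```text
clock: 2.7
tool_pos: [0.5921, 0.0183, 0.1195]
eef_rot: [0.036, 0.988, -0.032, 0.149]
contact_force: [0.7, -0.4, 0.3]
opening: 0.009
finger_force: 0.0
```

```bash
python3 go.py .603 .033 .1165 0.37;python3 go.py .603 .033 .1165 0.37
```

```text
2.7 [0.5921 0.0183 0.1195] [ 0.7 -0.4  0.3] 0.008533160557880004 shift [-0.0086  0.0156  0.0049] rot [-0.05  -0.069  0.013]
2.7 [0.5921 0.0183 0.1195] [ 0.7 -0.4  0.3] 0.008533160557880004 shift [-0.0086  0.0156  0.0049] rot [-0.05  -0.069  0.013]
```

```bash
python3 -c "
from h import *
s=r.get_state();print(s['q'].round(3),s['qd'].round(3),s['joint_torque'].round(2),R.from_quat(s['eef_rot']).as_matrix().round(3))"
```

```text
[ 0.023  0.768 -0.326  2.05   1.408  0.355 -0.032] [-0.005 -0.003  0.007 -0.004  0.015  0.007 -0.016] [ 3.000e-01 -4.751e+01 -2.720e+00 -7.390e+00  3.500e-01  2.100e-01
  3.000e-02] [[-0.953  0.081  0.291]
 [ 0.062  0.995 -0.073]
 [-0.296 -0.052 -0.954]]
```

Request:
carry_out(plan=[{"rot": [-0.02,0,0.005],"xyz": [-0.003,0.005,0.0],"grip": 255},{"rot": [-0.05,0,0.013],"xyz": [-0.006,0.01,0.0],"grip": 255},{"rot": [-0.05,0,0.013],"xyz": [-0.0086,0.0156,0.003],"grip": 255},{"rot": [-0.05,0,0.013],"xyz": [-0.0086,0.0156,0.003],"grip": 255},{"rot": [-0.05,0,0.013],"xyz": [-0.0086,0.0156,0.003],"grip": 255},{"rot": [-0.05,0,0.013],"xyz": [-0.0086,0.0156,0.003],"grip": 255}])

```text
clock: 3.2
tool_pos: [0.6018, 0.0333, 0.1174]
eef_rot: [0.039, 0.988, -0.006, 0.149]
contact_force: [0.6, -0.3, 0.1]
opening: 0.01
finger_force: 0.0
```

```bash
python3 go.py .6075 .033 .105 0.3; python3 - <<'E'
from h import *
import cv2
K,p,Rm=cam('wrist'); im=r.snapshot('wrist')
print(r.get_state()['q'].round(3),proj(np.array([[.6075,.033,.1054],[.620,.104,.0877]]),K,p,Rm))
g=(im.min(2)>150).astype('uint8');n,l,st,ce=cv2.connectedComponentsWithStats(g)
for i in range(1,n):
    if 20<st[i,4]<500:print(st[i],ce[i].round(1))
cv2.imwrite('pics/w3.png',cv2.resize(im[150:350,190:460],None,fx=2.5,fy=2.5,interpolation=cv2.INTER_CUBIC)[:,:,::-1])
E
```

```text
3.2 [0.6018 0.0333 0.1174] [ 0.6 -0.3  0.1] 0.00968834698289687 shift [-0.0018  0.0001  0.0135] rot [ 0.    -0.001 -0.001]
[ 0.046  0.78  -0.355  2.025  1.374  0.327  0.003] [[277.31703953 260.33330144]
 [392.21124974 248.80769229]]
[213   0  11   4  24] [217.    0.8]
[226   0  12   9  50] [231.1   4.5]
[415   0  10   5  21] [420.    1.1]
[244   6  14   6  53] [251.6   8.5]
[377   6  18  29 361] [385.6  20. ]
[535  21  25  41 414] [551.9  40.4]
[131  32  11  17  97] [135.5  40.1]
[139  92  15  11 101] [146.9  96.4]
[452  97   8  13  62] [455.2 103.3]
[448 124  10  20  89] [452.7 133.5]
[279 135  23  12 126] [292.7 137.9]
[400 135  22   9 129] [411.3 138.1]
[252 136   5   9  29] [253.7 139.1]
[258 136  36  27 468] [273.1 154.5]
[380 137  32  44 433] [392.9 157.9]
[318 139   5   8  29] [320.2 142.2]
[152 146  12  18  67] [158.  153.5]
[344 149  14  12 105] [350.7 153.8]
[367 154   6  10  42] [369.3 159.4]
[251 163   7  18 114] [253.8 171.6]
[296 163   6  17  97] [298.4 170.9]
[  0 167  11  13  67] [  4.8 172. ]
[418 178   8  21  58] [421.4 188.4]
[334 220  18  25 280] [342.7 229.4]
[384 244  18  14 198] [392.9 250.8]
[505 294  34  14  91] [519.  297.6]
[423 301  10  16  36] [426.1 306.3]
[113 314  28   3  44] [128.6 315.6]
[ 70 351  50   5 160] [ 98.5 352.6]
[133 351  11  17  65] [138.4 358.1]
[270 351  29  36 186] [278.3 369.7]
[462 352  21  40 117] [472.1 372.1]
[425 367  19   3  28] [434.6 367.7]
[ 94 381  23   3  43] [104.2 381.9]
```

View pics/w3.png

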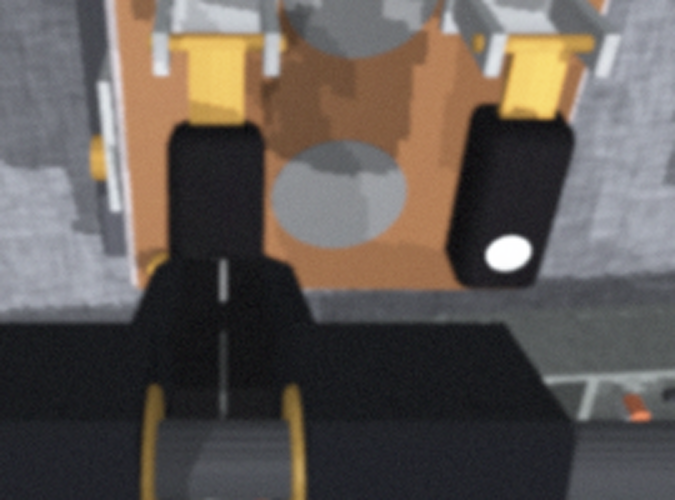

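The reference dot is at (392.9,250.8), within 2 px of prediction. The tip's centre line is about 1 mm to the left of the float's centre line (+y). The raised dot is behind the fingertip, as intended. I'll compute the press arc, with the lean following the float.

```bash
python3 - <<'E'
from h import *
s=r.get_state();A=R.from_quat(s['eef_rot']);c=np.array([.5952,.0695,-.077])
for th in(.374,.3,.24,.18,.12,.07,.014):
    t=dot(c,th,-.036)[0]; print(th,t.round(4),A.inv().apply(t-s['tool_pos']).round(4),'roty',round(.3-min(th,.3),3))
E
```

```text
0.374 [0.6075 0.0324 0.1054] [-0.0021 -0.0003  0.0132] roty 0.0
0.3 [0.6094 0.0323 0.102 ] [-0.0029 -0.0003  0.017 ] roty 0.0
0.24 [0.6107 0.0322 0.0991] [-0.0033 -0.0003  0.0202] roty 0.06
0.18 [0.6119 0.0321 0.0962] [-0.0036 -0.0003  0.0233] roty 0.12
0.12 [0.6129 0.032  0.0932] [-0.0036 -0.0003  0.0265] roty 0.18
0.07 [0.6136 0.032  0.0906] [-0.0036 -0.0003  0.0291] roty 0.23
0.014 [0.6142 0.0319 0.0877] [-0.0033 -0.0003  0.0321] roty 0.286
```

Request:
carry_out(plan=[{"rot": [0,0,0],"xyz": [-0.002,-0.001,0.005],"grip": 255},{"rot": [0,0,0],"xyz": [-0.002,-0.001,0.009],"grip": 255},{"rot": [0,0,0],"xyz": [-0.002,-0.001,0.011],"grip": 255},{"rot": [0,0,0],"xyz": [-0.002,-0.001,0.013],"grip": 255},{"rot": [0,0,0],"xyz": [-0.003,-0.001,0.015],"grip": 255},{"rot": [0,0,0],"xyz": [-0.003,-0.001,0.017],"grip": 255},{"rot": [0,0,0],"xyz": [-0.003,-0.001,0.017],"grip": 255}])

```text
clock: 3.83
tool_pos: [0.6099, 0.0314, 0.1019]
eef_rot: [0.039, 0.988, -0.006, 0.149]
contact_force: [-0.9, -1.3, -0.2]
opening: 0.004
finger_force: 0.0
```

```bash
python3 go.py .6129 .032 .0932 0.12
```

```text
3.8333 [0.6099 0.0314 0.1019] [-0.9 -1.3 -0.2] 0.003888345510011241 shift [-0.0002  0.0009  0.0092] rot [ 0.     0.18  -0.002]
```

Request:
carry_out(plan=[{"rot": [0,0.03,0],"xyz": [0,0.0003,0.0015],"grip": 255},{"rot": [0,0.06,0],"xyz": [0,0.0006,0.003],"grip": 255},{"rot": [0,0.09,0],"xyz": [0,0.0006,0.0046],"grip": 255},{"rot": [0,0.12,0],"xyz": [0,0.0006,0.0062],"grip": 255},{"rot": [0,0.15,0],"xyz": [0,0.0006,0.0077],"grip": 255},{"rot": [0,0.18,0],"xyz": [0,0.0006,0.0092],"grip": 255},{"rot": [0,0.18,0],"xyz": [0,0.0006,0.0092],"grip": 255}])

```text
clock: 4.42
tool_pos: [0.6129, 0.0317, 0.093]
eef_rot: [0.04, 0.997, -0.001, 0.059]
contact_force: [0.0, -1.6, 2.3]
opening: 0.003
finger_force: 1.4
```

```bash
python3 go.py .6136 .032 .0906 0.07; python3 - <<'E'
from h import *
import cv2
a=r.snapshot('scene')[200:310,195:330];b=r.snapshot('wrist')[150:350,190:460]
a=cv2.resize(a,(400,326),interpolation=cv2.INTER_CUBIC);b=cv2.resize(b,(400,296),interpolation=cv2.INTER_CUBIC)
o=np.zeros((326,800,3),'uint8');o[:,:400]=a;o[:296,400:]=b
cv2.imwrite('pics/c4.png',o[:,:,::-1])
E
```

```text
4.4167 [0.6129 0.0317 0.093 ] [ 0.  -1.6  2.3] 0.002814550434602592 shift [-0.0004  0.0003  0.0025] rot [ 0.002  0.049 -0.003]
```

View pics/c4.png

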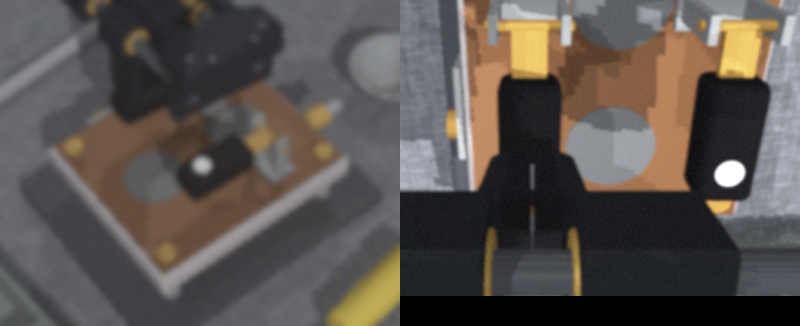

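The tip is on the float and pressing at about 2–3 N; the reference float is untouched. I'll press to about 0.0905, short of the goal, then back off straight up to measure.

Request:
carry_out(plan=[{"rot": [0,0.03,0],"xyz": [0,0,0.0013],"grip": 255},{"rot": [0,0.05,0],"xyz": [-0.0003,0,0.0025],"grip": 255},{"rot": [0,0.05,0],"xyz": [-0.0003,0,0.0025],"grip": 255},{"rot": [0,0.05,0],"xyz": [-0.0003,0,0.0025],"grip": 255}])

```text
clock: 4.85
tool_pos: [0.6125, 0.0322, 0.0907]
eef_rot: [0.039, 0.999, -0.001, 0.035]
contact_force: [-0.3, 0.2, -0.9]
opening: 0.005
finger_force: 0.0
```

Request:
carry_out(plan=[{"rot": [0,0,0],"xyz": [0,0,-0.005],"grip": 255},{"rot": [0,0,0],"xyz": [0.005,0,-0.02],"grip": 255},{"rot": [0,-0.1,0],"xyz": [0.02,0.01,-0.045],"grip": 255},{"rot": [0,-0.2,0],"xyz": [0.035,0.02,-0.07],"grip": 255},{"rot": [0,-0.23,0],"xyz": [0.04,0.03,-0.085],"grip": 255},{"rot": [0,-0.23,0],"xyz": [0.04,0.03,-0.085],"grip": 255},{"rot": [0,-0.23,0],"xyz": [0.04,0.03,-0.085],"grip": 255},{"rot": [0,-0.23,0],"xyz": [0.04,0.03,-0.085],"grip": 255}])

```text
clock: 5.52
tool_pos: [0.57, 0.0651, 0.1732]
eef_rot: [0.039, 0.988, -0.006, 0.149]
contact_force: [-0.3, 0.1, -0.4]
opening: 0.008
finger_force: 0.0
```

```bash
cat > meas.py <<'E'
from h import *
import cv2,sys
def dots(n):
    K,p,Rm=cam(n); im=r.snapshot(n); c=np.array([.5952,.0695,-.077]); out=[]
    for y in(-.036,.036):
        e=proj(dot(c,.04,y),K,p,Rm)[0]; x0,y0=(e-14).astype(int)
        g=im[y0:y0+28,x0:x0+28].min(2).astype(float); g=np.clip(g-90,0,None)
        k,l,st,ce=cv2.connectedComponentsWithStats((g>20).astype('uint8'))
        i=min(range(1,k),key=lambda i:np.hypot(*(ce[i]-14))+(1e3 if st[i,4]<15 else 0))
        m=g*(cv2.dilate((l==i).astype('uint8'),np.ones((3,3)))); Y,X=np.mgrid[:28,:28]
        out.append([x0+(m*X).sum()/m.sum(),y0+(m*Y).sum()/m.sum()]); print(n,e.round(1),np.round(out[-1],1),st[i])
    return (K,p,Rm),np.array(out),im
W=[dots(n) for n in('wrist','top','scene')]
cv2.imwrite(sys.argv[1],cv2.resize(W[0][2][100:330,150:420],None,fx=2.5,fy=2.5)[:,:,::-1])
# cover x,y,yaw, tilts; each camera has a free small shift
def f(q):
    P=np.r_[dot(q,q[3],-.036),dot(q,q[4],.036)]
    return np.r_[np.concatenate([(proj(P+q[5+3*i:8+3*i],*C)-o).ravel()/.4 for i,(C,o,_) in enumerate(W)]),q[5:]/.002,(q[2]+.077)/.02]
q=least_squares(f,np.r_[.595,.0695,-.077,.07,.01,np.zeros(9)]);J=np.linalg.inv(q.jac.T@q.jac);q=q.x
print(q[:5].round(4),'sd tilt diff',np.sqrt(J[3,3]+J[4,4]-2*J[3,4]),'dz mm',1e3*(dot(q,q[3],0)[0,2]-dot(q,q[4],0)[0,2]),f(q)[:12].round(1))
E
python3 meas.py pics/w5.png; python3 go.py .6142 .032 .12 0
```

```text
wrist [241.9 236. ] [241. 237.] [  7   9  15  13 142]
wrist [328.7 235.9] [328.3 236.7] [  8  10  14  12 137]
top [303.9 161.4] [305.2 161.1] [14 13  6  4 16]
top [264.6 157.5] [265.4 157.8] [13 13  6  6 23]
scene [240. 232.] [240.1 231.1] [12 11  6  5 25]
scene [262.9 255.9] [262.8 255.3] [12 12  6  6 29]
[ 0.5951  0.0684 -0.076   0.0774  0.0672] sd tilt diff 0.01786487378145573 dz mm 0.5252004672010313 [ 0.   0.2 -0.1 -0.2 -0.7  0.6  0.5 -0.6 -0.3  0.2  0.2 -0.3]
5.6667 [0.5702 0.0644 0.1722] [ 0.5 -0.6 -0.8] 0.004943713544556912 shift [-0.029  -0.0288  0.0635] rot [ 0.     0.299 -0.003]
```

View pics/w5.png

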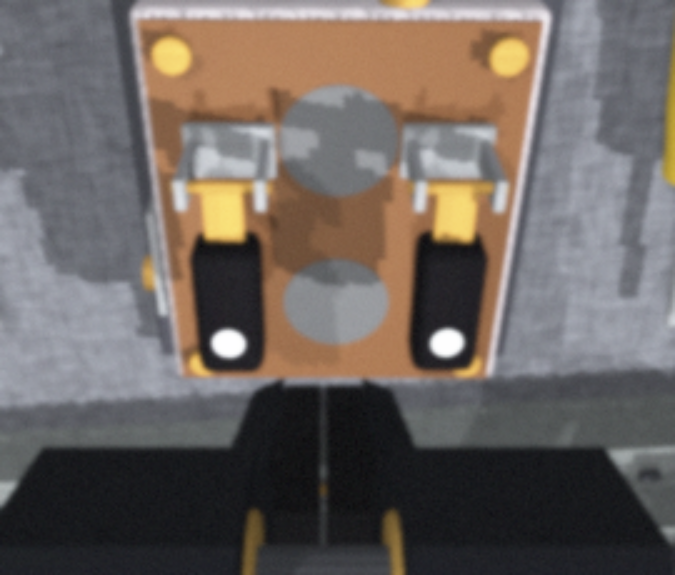

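The last view shows the two floats symmetric: dots at (229,343) and (446,342), and both hinge bars at row 187. The three-camera fit puts the dots 0.5 mm apart in height, about ±1 mm. The tool is clear, so I'll hand the job in.

```bash
python3 -c "
from plant import r
print(r.finish_job())"
```

```text
the job is handed in; nothing more can be done
None
```

I pressed the raised float down by its white dot until the two dots were level to about 0.5 mm (±1 mm, from the camera fit), withdrew the tool clear, and handed the job in; the hand-in returned no verdict.

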